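# Index the slide carousel and show a glass plate to the label reader

## Task

Turn the slide carousel by its hub bar one click anticlockwise (seen from above), so that the waiting glass plate comes round to the pointer on the robot's side, then lift that plate out. The small corner notch tells you its frosted end and label face: hold the plate level over the middle of the label reader's pad, about 10 cm above it, label face up and frosted end towards the side with the raised lip. Finish while still holding it there, with the other plate left in its slot, the carousel left at its click, and nothing else disturbed.

Things in the scene. Friction and masses are not known exactly. Their poses are not given: they have to be found in the camera images.
- turret (a joint): Angle of the carousel's turntable, rad. 0 at the start, resting in a spring detent; positive is anticlockwise seen from above. The next detent is at 1.047 (60 degrees); stops at -0.12 and 1.17. The hump between takes about 0.15 N m; past half-way the spring pulls it on into the next detent, where it stays when released.
- hub_bar (a point): Middle of the black bar on the turntable's hub, on the turning axis, 71 mm above the table: 50 mm long (its x axis), 14 mm wide (y), 28 mm high (57 to 85 mm above the table). Turns with the turntable, a disc of 133 mm radius, upper face 45 mm above the table, with six slots 60 degrees apart, 105 mm from the axis, crosswise to the radius.
- pickup (a point): Fixed pick-up place on the carousel's robot side, 46 mm inward of the upright steel pointer blade (top 40 mm above the table): where the middle of a plate seated there lies, 75 mm above the table. This slot is empty at the start; one click anticlockwise brings the waiting plate here. x points to the turntable's axis.
- far_station (a point): On the turntable, turning with it: where the middle of the other plate, opposite the waiting one, lies and must stay.
- plate_a_mid (a point): Middle of one of two identical thick glass plates, 60 x 40 x 6 mm, standing on a long edge in opposite slots of the turntable, middle 75 mm above the table. x points out of the label face, y along the 60 mm length to the frosted, notched end, z across the 40 mm width to the notched long edge (up at the start). Either face may look outwards. Grip it by its two short ends.
- plate_b_mid (a point): Middle of the other plate, same axes and sizes. Which of the two is the waiting one changes: go by position. The waiting one starts one station (60 degrees) clockwise of the pick-up place. A slot holds a plate's lowest 14 mm with 1.6 mm play, over the middle 36 mm of its length only, so both short ends are free down to the disc, 10 mm below the plate.
- plate_a_frost (a point): Middle of the frosted end face of plate_a, 30 mm from its middle along its y. A whitish 18 mm strip on the label face only, with an 10 x 10 mm notch in its upper outer corner. Seen with the label face towards you and the notched long edge up, frosted end and notch are on your right.
- plate_b_frost (a point): The same point of plate_b, which is marked in the same way.
- plate_a: The plate of plate_a_mid, about 40 g; origin in the middle of its lower edge at the start, same axes.
- plate_b: The plate of plate_b_mid, about 40 g; origin in the middle of its lower edge at the start, same axes.
- pad (a point): Middle of the top of the label reader's pad, 120 x 120 mm, 20 mm above the table. x points away from the robot to the camera column (at 105 mm; black camera head 145 to 205 mm above the table, reaching in to 65 mm from the middle), y to the raised lip (10 mm thick, its top 45 mm above the table, inner face 60 mm from the middle), z up.
- reader: The fixed label reader; origin below the middle of the pad on the table, same axes as pad.
- jar: Loose small amber jar, 44 mm across, 60 mm high (leave alone).
- weight: Loose small brass cylinder, 28 mm across, 30 mm high (leave alone).
- beaker: Loose clear beaker, 70 mm across, 90 mm high (leave alone).
- slidebox: Loose closed white box, 100 x 80 x 35 mm (leave alone).
Mind the look-alikes: they are no part of the job. What is shaped like the plate_b but brown is not meant.

How it is judged:
By the outcome, as a careful person would: the job done as asked, in the order asked, and still so for the second after the job is handed in, while the arm keeps its last pose, push and grip.
It also fails if it takes over 51 s, if anything falls off the work surface, if the arm or the gripper's body presses on something with over 40 N, if the wrist force passes 120 N, or if a joint passes its speed limit or range.

## Robot

A 6-joint arm with a two-finger parallel gripper is mounted at the origin on the work surface. World frame = base frame: x ahead of the robot, y to its left, z up, the work surface at z = 0. Lengths are in m, angles in rad, forces in N, time in s.
With the tool pointing down it reaches from about 0.35 to 0.95 m from the base axis. Payload 17.4 kg.
Tool frame: the origin (TCP) lies midway between the tips of the shut fingers; the grasp point (between the pads) lies 19 mm behind it; z points along the fingers, y is the line along which they close (so a half turn about z gives the same grasp; the last joint's range is limited). The gripper opens to 93 mm and grips with 3 to 60 N. Pads are 15 mm wide; open, the fingers measure 128 mm over their backs; the gripper's body (75 mm by 188 mm) begins 65 mm behind the grasp point.
Start: joints at [-1.181, 0.116, 1.442, -0, 1.584, -0.038], TCP at [0.28, -0.614, 0.219] pointing down, gripper open.
Joint ranges: [-2.83, 2.83], [-0.83, 2.19], [0.07, 2.5], [-1.14, 4.28], [0.01, 3], [-2.97, 2.97]. Speed limits (rad/s): [1.89, 1.89, 2.22, 3.14, 3.14, 3.14].

## Interface

Orientations are given as a unit quaternion [w, x, y, z].
In Python, from station import telemetry, cams, ctrl gives the robot as it stands. The module is installed in compiled form; this text tells all that it offers.
- The arm moves only by the tool apply_moves, never from a script. Its argument "series" is a list of rows, each an object of numbers: "ax", "ay", "az": the turn, a rotation vector about the tool's x, y, z in rad; "tx", "ty", "tz": the shift along the tool's x, y, z in mm; "grip": the finger opening in mm, from 0 to 93. A call has 1 to 12 rows; each row shifts and turns the commanded pose from where the row before left it, along the tool's axes as they then stand; what a row does not reach is not made up. A row lasts 1/12 s, in which the tool goes at most 41.7 mm and 7.16 degrees, less where a joint would pass 70% of its speed; a pose out of reach is approached as far as the arm can. A call is refused whole if a number of a shift passes 41.7 or a number of a turn 0.125, either way. A call with a gripper value outside its range is refused whole. The fingers move at their own pace and stop on an object; "squeeze" is the grip in N (left out, the last holds). Time passes only in rows, so rows that do not move let the fingers close. It gives the time, the measured TCP pose, the force, the opening and the grip force at its end, in the units of the state.
- telemetry.get_obs(): the state, without advancing time (a new reading comes with each control period).
- cams.camera(name): name is "scene" or "top"; returns a dict with "pixels" (420x560x3 uint8, blue, green, red), "K" (3x3 intrinsics, pixels), "world_from_camera" (4x4, takes a point from camera to world coordinates). Camera axes: x right, y down, z forward; pixel columns grow to the right and rows downward; lengths in m; the calibration is good to about 2 mm. A picture is of the moment at which its call begins. There is no depth.
- ctrl.close_job(): hands the job in; it is judged then, once.
The state is a dict: "clock": time; "joint_pos": joint angles; "dq": joint speeds; "joint_efforts": joint torques, N m; "tool_pos": TCP position; "orientation": TCP orientation; "ft_force": force on the tool from outside, world axes, zero at the start; "ft_torque": the same for the moment, N m; "width": opening from 0.0 (shut) to 1.0 (fully open); "grasp_force": force on a finger pad.
Only numpy, scipy, OpenCV 4.12 (cv2) and the standard library are available. Lean on these libraries where they do the work, as an engineer would, in place of code of your own. Each camera call takes 0.05 s, during which the arm holds its last target. There are 200 camera calls.

## Working session

There is one attempt and no reset: what is moved stays moved. The work goes in short steps, Python scripts to look and compute and a tool call to move; the robot and the scene stay as the last step left them, time stands still between calls to the robot, and variables do not carry over. Pictures are saved under pics/ and viewed, at most 10 in all, crops included, and the job is handed in when it is done.

Besides the shell and the picture viewer there is one more tool, called after "Emit:" by a JSON object that holds its "method" and its "body", one argument or row to a line. apply_moves: Moves the arm, as the interface text tells. Its arguments: {"type":"object","properties":{"series":{"type":"array","items":{"type":"object","properties":{"ax":{"type":"number"},"ay":{"type":"number"},"az":{"type":"number"},"tx":{"type":"number"},"ty":{"type":"number"},"tz":{"type":"number"},"grip":{"type":"number"}}}},"squeeze":{"type":"number"}},"required":["series"]}

```bash
mkdir -p pics
cat > h.py <<'E'
import numpy as np, cv2
from station import telemetry, cams, ctrl
from scipy.spatial.transform import Rotation as R
def shot(n,f=None):
    c=cams.camera(n)
    if f: cv2.imwrite('pics/'+f,c['pixels'])
    return c
def ray(c,u,v,z):
    T=np.array(c['world_from_camera']);d=T[:3,:3]@np.linalg.solve(np.array(c['K']),[u,v,1.]);o=T[:3,3]
    return o+d*(z-o[2])/d[2]
def proj(c,p):
    T=np.linalg.inv(np.array(c['world_from_camera']));q=np.array(c['K'])@(T[:3,:3]@np.array(p)+T[:3,3]);return q[:2]/q[2]
E
python3 - <<'E'
from h import *
import pickle
a=shot('scene','s0.png');b=shot('top','t0.png');pickle.dump((a,b),open('c0.pkl','wb'))
for c in(a,b):print(np.round(c['world_from_camera'],3),c['K'][0])
o=telemetry.get_obs();print(o)
E
```

```text
[[ 0.75   0.442 -0.492  1.086]
 [ 0.661 -0.511  0.55  -0.566]
 [-0.009 -0.737 -0.676  0.791]
 [ 0.     0.     0.     1.   ]] [379.15306007   0.         281.51386255]
[[ 0.035 -0.977  0.208  0.323]
 [-0.999 -0.035  0.002  0.013]
 [ 0.005 -0.208 -0.978  1.373]
 [ 0.     0.     0.     1.   ]] [478.10558947   0.         275.88581015]
{'clock': 0.1, 'joint_pos': array([-1.18081376e+00,  1.16435126e-01,  1.44218348e+00,  1.60145951e-05,
        1.58401915e+00, -3.78166128e-02]), 'dq': array([ 0.00033016, -0.00142644, -0.00221564,  0.00020689,  0.00092538,
       -0.0006862 ]), 'joint_efforts': array([-4.19368826e-04, -7.22892022e+01, -6.23866653e+01,  7.81872799e-02,
        2.28068180e-02, -5.30969317e-05]), 'tool_pos': array([ 0.27995279, -0.61400551,  0.21799026]), 'orientation': array([-5.15873401e-04,  9.77210417e-01,  2.12272296e-01, -8.36547180e-05]), 'ft_force': array([ 0.14571921, -0.25823123, -0.46706741]), 'ft_torque': array([ 0.02751681, -0.01558242,  0.03770434]), 'grasp_force': 0.0, 'width': 0.9993709241346134}
```

View pics/s0.png

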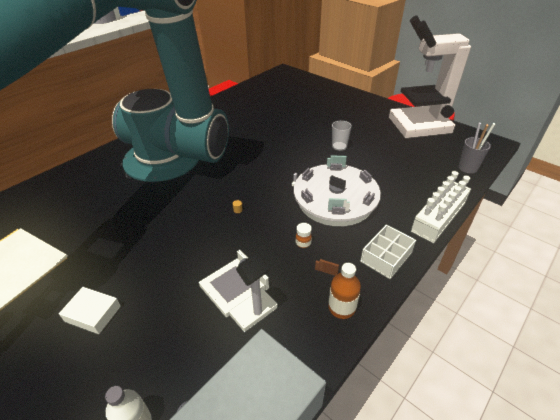

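View pics/t0.png

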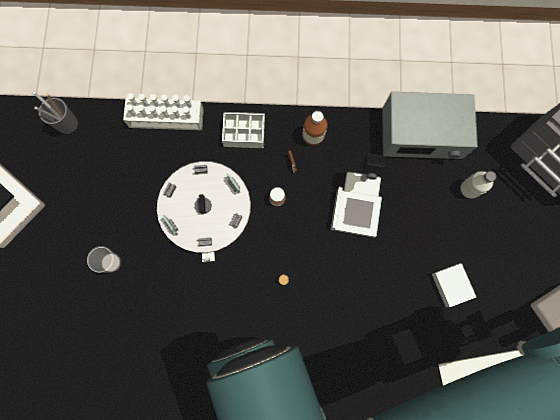

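The top view shows the carousel at (203,206) and its pointer at (208,257), with plates at (170,226) and (233,185). The reader pad is at (358,212) with its column at about (365,180), and the brown look-alike is at (292,161). Clockwise from the pointer leads to the left, so the waiting plate is the one at (170,226). The other candidates are the far plate at (233,185) and the brown slide at (292,161). I'll check this in a crop.

Run:
```python
from h import *
import pickle
a,b=pickle.load(open('c0.pkl','rb'))
A,B=a['pixels'],b['pixels']
def cr(I,u,v,w,h):return cv2.resize(I[v:v+h,u:u+w],(400,300),interpolation=cv2.INTER_CUBIC)
m=np.vstack([np.hstack([cr(B,150,160,112,84+24)if 0 else cr(B,138,155,140,105),cr(A,285,145,104,78)]),np.hstack([cr(B,318,165,100,75),cr(A,190,245,100,75)])])
cv2.imwrite('pics/m0.png',m)
for n,u,v,z in[('hub',203,204,.085),('pointer',208,257,.04),('pad',358,213,.02)]:print(n,ray(b,u,v,z))
```

```text
hub [0.60520406 0.217193   0.085     ]
pointer [0.46428675 0.20030841 0.04      ]
pad [ 0.60897985 -0.22184781  0.02      ]
```

View pics/m0.png

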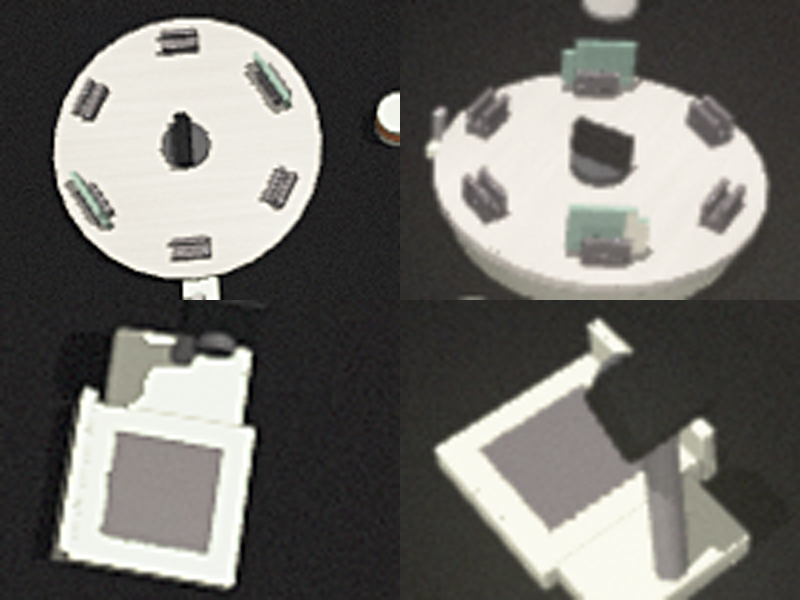

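The crop confirms three things:
- The back plate in the scene view, at (337,161), is the waiting one. It shows its plain face to the camera with the notch at upper left, so its label faces outward. After the click, the label will face the robot and the frosted end will point to −y.
- The plate at scene (337,205) is the far one, showing its frosted strip.
- The reader's lip is on the pad's +y side, left in the top view.

Next I'll measure the disc, bar, slots and pad.

Run:
```python
from h import *
import pickle
a,b=pickle.load(open('c0.pkl','rb'));B=b['pixels']
g=cv2.cvtColor(B,cv2.COLOR_BGR2GRAY)
def comps(m,lo):
    n,l,s,c=cv2.connectedComponentsWithStats(m.astype(np.uint8));return [(i,s[i],c[i]) for i in range(1,n) if s[i][4]>=lo],l
w=np.zeros_like(g);w[155:248,150:256]=g[155:248,150:256]>150
cs,_=cv2.findContours(w,cv2.RETR_EXTERNAL,cv2.CHAIN_APPROX_NONE)
k=max(cs,key=cv2.contourArea);e=cv2.fitEllipse(k);C=ray(b,*e[0],.045)
print('disc',e,C,'r',(ray(b,e[0][0]+e[1][0]/2,e[0][1],.045)-C)[:2])
m=np.zeros(g.shape,np.uint8);cv2.ellipse(m,(e[0],(e[1][0]-8,e[1][1]-8),e[2]),255,-1)
L,l=comps((m>0)&(g<150),12)
for i,s,c in L:
    p=ray(b,*c,.06);r=cv2.minAreaRect(np.argwhere(l==i)[:,::-1].astype(np.float32));d=(p-C)[:2]
    print('slot',c.round(1),s[4],p[:2].round(4),'rad',np.hypot(*d).round(3),'ang',np.degrees(np.arctan2(d[1],d[0])).round(1),r[1],r[2])
# bar: darkest
L,l=comps((m>0)&(g<45),15)
for i,s,c in L:
    pts=np.argwhere(l==i)[:,::-1];q=np.array([ray(b,u,v,.085)[:2] for u,v in pts]);u,sv,vt=np.linalg.svd(q-q.mean(0));pr=(q-q.mean(0))@vt.T
    print('dark',c,s[4],q.mean(0),'ang',np.degrees(np.arctan2(vt[0,1],vt[0,0])),np.ptp(pr,0))
# pad grey square
w=np.zeros_like(g);hs=g[165:245,325:390];w[165:245,325:390]=(hs>70)&(hs<150)
L,l=comps(w,100)
for i,s,c in L:
    pts=np.argwhere(l==i)[:,::-1].astype(np.float32);r=cv2.minAreaRect(pts);q=np.array([ray(b,u,v,.02)[:2] for u,v in cv2.boxPoints(r)])
    print('pad',c,s[4],q.round(4).tolist(),q.mean(0))
w=np.zeros_like(g);w[165:245,325:390]=g[165:245,325:390]>150
cs,_=cv2.findContours(w,cv2.RETR_EXTERNAL,cv2.CHAIN_APPROX_NONE);k=max(cs,key=cv2.contourArea)
w=np.zeros_like(g);w[248:268,195:222]=g[248:268,195:222]>150
L,l=comps(w,4);print('ptr',[(c,s[4],ray(b,*c,.02)) for i,s,c in L])
```

```text
disc ((203.19976806640625, 205.74435424804688), (87.32659912109375, 93.54535675048828), 78.20142364501953) [0.60891017 0.22264193 0.045     ] r [ 0.00447726 -0.1240095 ]
slot [200.3 169.8] 100 [0.7103 0.2355] rad 0.102 ang 7.2 (7.840639114379883, 14.135236740112305) 83.6598129272461
slot [230.9 185.2] 115 [0.668  0.1457] rad 0.097 ang -52.5 (20.485902786254883, 6.78595495223999) 50.194427490234375
slot [169.3 190.1] 107 [0.6475 0.3192] rad 0.104 ang 68.2 (8.497057914733887, 12.969193458557129) 26.56505012512207
slot [202.4 204.6] 248 [0.6089 0.2227] rad 0.0 ang 121.8 (17.41301727294922, 17.156944274902344) 39.80556869506836
slot [235.3 220.4] 102 [0.5669 0.128 ] rad 0.104 ang -113.9 (8.049844741821289, 13.86362075805664) 26.56505012512207
slot [170.8 226.6] 108 [0.543  0.3063] rad 0.107 ang 128.2 (21.91065788269043, 8.320503234863281) 56.3099365234375
slot [204.7 241.5] 97 [0.5046 0.2093] rad 0.105 ang -172.7 (7.0, 14.0) 90.0
dark [201.67073171 203.65853659] 82 [0.60607196 0.22092536] ang -171.86024729178212 [0.05195223 0.01690986]
pad [357.98973607 212.48826979] 682 [[0.5772, -0.1776], [0.6535, -0.1887], [0.6441, -0.2658], [0.5681, -0.2539]] [ 0.61071803 -0.22152627]
ptr [(array([206.96391753, 253.12371134]), np.int32(194), array([0.47728989, 0.20677037, 0.02      ]))]
```

Emit:
{"method": "apply_moves", "body": {
  "series": [
    {"tx": 26.9, "ty": -26, "grip": 60},
    {"tx": 26.9, "ty": -26},
    {"tx": 26.9, "ty": -26},
    {"tx": 26.9, "ty": -26},
    {"tx": 26.9, "ty": -26},
    {"tx": 26.9, "ty": -26},
    {"tx": 26.9, "ty": -26},
    {"tx": 26.9, "ty": -26},
    {"tx": 26.9, "ty": -26},
    {"tx": 26.9, "ty": -26},
    {"tx": 26.9, "ty": -26},
    {"tx": 26.9, "ty": -26}
  ]
}}

```text
schema error: expected keys ax, ay, az, tx, ty, tz, grip
```

Emit:
{"method": "apply_moves", "body": {
  "series": [
    {"tx": 26.9, "ty": -26},
    {"tx": 26.9, "ty": -26},
    {"tx": 26.9, "ty": -26},
    {"tx": 26.9, "ty": -26},
    {"tx": 26.9, "ty": -26},
    {"tx": 26.9, "ty": -26},
    {"tx": 26.9, "ty": -26},
    {"tx": 26.9, "ty": -26},
    {"tx": 26.9, "ty": -26},
    {"tx": 26.9, "ty": -26},
    {"tx": 26.9, "ty": -26},
    {"tx": 26.9, "ty": -26}
  ]
}}

```text
schema error: expected keys ax, ay, az, tx, ty, tz, grip
```

Emit:
{"method": "apply_moves", "body": {
  "series": [
    {"az": 0.1},
    {"az": 0.1},
    {"az": 0.1},
    {"tx": 0}
  ]
}}

```text
schema error: expected keys ax, ay, az, tx, ty, tz, grip
```

```bash
cat >> h.py <<'E'
def state():
    o=telemetry.get_obs();q=o['orientation'];M=R.from_quat([q[1],q[2],q[3],q[0]]).as_matrix()
    print('t',round(o['clock'],2),'tcp',o['tool_pos'].round(4),'x',M[:,0].round(3),'y',M[:,1].round(3),'z',M[:,2].round(3),'j',o['joint_pos'].round(2),'F',o['ft_force'].round(1),'w',round(o['width']*93,1),'g',round(float(o['grasp_force']),1))
    return o['tool_pos'],M
def to(p,Mt):
    "remaining: shift (mm, current tool axes) and rotvec (tool axes) to TCP pose"
    t,M=state();print('shift',(1e3*M.T@(np.array(p)-t)).round(1),'rotvec',R.from_matrix(M.T@Mt).as_rotvec().round(3))
def down(angdeg): # tool z down, y at world angle
    y=np.array([np.cos(np.radians(angdeg)),np.sin(np.radians(angdeg)),0]);z=np.array([0,0,-1.]);return np.c_[np.cross(y,z),y,z]
def tilt(yaw,s,th=45): # tool z forward/down along yaw, y = s*left
    a=np.radians(yaw);f=np.array([np.cos(a),np.sin(a),0]);l=np.array([-np.sin(a),np.cos(a),0]);t=np.radians(th)
    z=f*np.sin(t)-np.array([0,0,np.cos(t)]);y=s*l;return np.c_[np.cross(y,z),y,z]
E
python3 -c "
from h import *
to([.6075,.2222,.060],down(-82.5))"
```

```text
t 0.1 tcp [ 0.28  -0.614  0.218] x [0.91  0.415 0.   ] y [ 0.415 -0.91  -0.001] z [-0.     0.001 -1.   ] j [-1.18  0.12  1.44  0.    1.58 -0.04] F [ 0.1 -0.3 -0.5] w 92.9 g 0.0
shift [ 644.9 -624.8  158.7] rotvec [-0.001  0.     0.297]
```

Emit:
{"method": "apply_moves", "body": {
  "series": [
    {"ax": 0, "ay": 0, "az": 0, "tx": 26.9, "ty": -26, "tz": 0, "grip": 60},
    {"ax": 0, "ay": 0, "az": 0, "tx": 26.9, "ty": -26, "tz": 0, "grip": 60},
    {"ax": 0, "ay": 0, "az": 0, "tx": 26.9, "ty": -26, "tz": 0, "grip": 60},
    {"ax": 0, "ay": 0, "az": 0, "tx": 26.9, "ty": -26, "tz": 0, "grip": 60},
    {"ax": 0, "ay": 0, "az": 0, "tx": 26.9, "ty": -26, "tz": 0, "grip": 60},
    {"ax": 0, "ay": 0, "az": 0, "tx": 26.9, "ty": -26, "tz": 0, "grip": 60},
    {"ax": 0, "ay": 0, "az": 0, "tx": 26.9, "ty": -26, "tz": 0, "grip": 60},
    {"ax": 0, "ay": 0, "az": 0, "tx": 26.9, "ty": -26, "tz": 0, "grip": 60},
    {"ax": 0, "ay": 0, "az": 0, "tx": 26.9, "ty": -26, "tz": 0, "grip": 60},
    {"ax": 0, "ay": 0, "az": 0, "tx": 26.9, "ty": -26, "tz": 0, "grip": 60},
    {"ax": 0, "ay": 0, "az": 0, "tx": 26.9, "ty": -26, "tz": 0, "grip": 60},
    {"ax": 0, "ay": 0, "az": 0, "tx": 26.9, "ty": -26, "tz": 0, "grip": 60}
  ]
}}

```text
clock: 1.1
tool_pos: [0.4444, -0.1946, 0.2186]
orientation: [0.0, 0.977, 0.212, 0.0]
ft_force: [-0.1, -0.4, -0.5]
width: 0.648
grasp_force: 0.0
```

Emit:
{"method": "apply_moves", "body": {
  "series": [
    {"ax": 0, "ay": 0, "az": 0, "tx": 26.9, "ty": -26, "tz": 0, "grip": 60},
    {"ax": 0, "ay": 0, "az": 0, "tx": 26.9, "ty": -26, "tz": 0, "grip": 60},
    {"ax": 0, "ay": 0, "az": 0, "tx": 26.9, "ty": -26, "tz": 0, "grip": 60},
    {"ax": 0, "ay": 0, "az": 0, "tx": 26.9, "ty": -26, "tz": 0, "grip": 60},
    {"ax": 0, "ay": 0, "az": 0, "tx": 26.9, "ty": -26, "tz": 0, "grip": 60},
    {"ax": 0, "ay": 0, "az": 0, "tx": 26.9, "ty": -26, "tz": 0, "grip": 60},
    {"ax": 0, "ay": 0, "az": 0, "tx": 26.9, "ty": -26, "tz": 0, "grip": 60},
    {"ax": 0, "ay": 0, "az": 0, "tx": 26.9, "ty": -26, "tz": 0, "grip": 60},
    {"ax": 0, "ay": 0, "az": 0, "tx": 26.9, "ty": -26, "tz": 0, "grip": 60},
    {"ax": 0, "ay": 0, "az": 0, "tx": 26.9, "ty": -26, "tz": 0, "grip": 60},
    {"ax": 0, "ay": 0, "az": 0, "tx": 26.9, "ty": -26, "tz": 0, "grip": 60},
    {"ax": 0, "ay": 0, "az": 0, "tx": 26.9, "ty": -26, "tz": 0, "grip": 60}
  ]
}}

```text
clock: 2.1
tool_pos: [0.6088, 0.2234, 0.2182]
orientation: [0.0, 0.977, 0.212, -0.0]
ft_force: [0.5, -0.9, 0.7]
width: 0.646
grasp_force: 0.0
```

Emit:
{"method": "apply_moves", "body": {
  "series": [
    {"ax": 0, "ay": 0, "az": 0.1, "tx": 0, "ty": 0, "tz": 0, "grip": 60},
    {"ax": 0, "ay": 0, "az": 0.1, "tx": 0, "ty": 0, "tz": 0, "grip": 60},
    {"ax": 0, "ay": 0, "az": 0.1, "tx": 0, "ty": 0, "tz": 0, "grip": 60},
    {"ax": 0, "ay": 0, "az": 0, "tx": 0, "ty": 0, "tz": 0, "grip": 60},
    {"ax": 0, "ay": 0, "az": 0, "tx": 0, "ty": 0, "tz": 0, "grip": 60}
  ]
}}

```text
clock: 2.52
tool_pos: [0.6085, 0.2214, 0.2184]
orientation: [0.0, 0.998, 0.065, -0.0]
ft_force: [0.1, 0.3, -0.4]
width: 0.647
grasp_force: 0.0
```

```bash
python3 -c "
from h import *
to([.6075,.2222,.060],down(-82.5))"
```

```text
t 2.52 tcp [0.6085 0.2214 0.2184] x [ 0.991  0.131 -0.   ] y [ 0.131 -0.991  0.   ] z [-0. -0. -1.] j [ 0.31  0.06  1.5  -0.    1.58  1.75] F [ 0.1  0.3 -0.4] w 60.2 g 0.0
shift [ -0.8  -0.9 158.4] rotvec [0. 0. 0.]
```

Emit:
{"method": "apply_moves", "body": {
  "series": [
    {"ax": 0, "ay": 0, "az": 0, "tx": -0.8, "ty": -0.9, "tz": 30, "grip": 60},
    {"ax": 0, "ay": 0, "az": 0, "tx": 0, "ty": 0, "tz": 30, "grip": 60},
    {"ax": 0, "ay": 0, "az": 0, "tx": 0, "ty": 0, "tz": 30, "grip": 60},
    {"ax": 0, "ay": 0, "az": 0, "tx": 0, "ty": 0, "tz": 26, "grip": 60},
    {"ax": 0, "ay": 0, "az": 0, "tx": 0, "ty": 0, "tz": 15, "grip": 60},
    {"ax": 0, "ay": 0, "az": 0, "tx": 0, "ty": 0, "tz": 15, "grip": 60},
    {"ax": 0, "ay": 0, "az": 0, "tx": 0, "ty": 0, "tz": 10, "grip": 60},
    {"ax": 0, "ay": 0, "az": 0, "tx": 0, "ty": 0, "tz": 0, "grip": 60}
  ]
}}

```text
clock: 3.18
tool_pos: [0.6072, 0.222, 0.0611]
orientation: [0.0, 0.998, 0.064, -0.001]
ft_force: [-0.1, -0.3, -1.1]
width: 0.648
grasp_force: 0.0
```

Emit:
{"method": "apply_moves", "body": {
  "series": [
    {"ax": 0, "ay": 0, "az": 0, "tx": 0, "ty": 0, "tz": 0, "grip": 5},
    {"ax": 0, "ay": 0, "az": 0, "tx": 0, "ty": 0, "tz": 0, "grip": 5},
    {"ax": 0, "ay": 0, "az": 0, "tx": 0, "ty": 0, "tz": 0, "grip": 5},
    {"ax": 0, "ay": 0, "az": 0, "tx": 0, "ty": 0, "tz": 0, "grip": 5},
    {"ax": 0, "ay": 0, "az": 0, "tx": 0, "ty": 0, "tz": 0, "grip": 5},
    {"ax": 0, "ay": 0, "az": 0, "tx": 0, "ty": 0, "tz": 0, "grip": 5},
    {"ax": 0, "ay": 0, "az": 0, "tx": 0, "ty": 0, "tz": 0, "grip": 5},
    {"ax": 0, "ay": 0, "az": 0, "tx": 0, "ty": 0, "tz": 0, "grip": 5}
  ],
  "squeeze": 30
}}

```text
clock: 3.85
tool_pos: [0.6079, 0.2212, 0.0628]
orientation: [0.001, 0.998, 0.064, 0.0]
ft_force: [0.1, -3.7, -0.1]
width: 0.146
grasp_force: 30.0
```

Emit:
{"method": "apply_moves", "body": {
  "series": [
    {"ax": 0, "ay": 0, "az": -0.06, "tx": 0, "ty": 0, "tz": 0, "grip": 5},
    {"ax": 0, "ay": 0, "az": -0.06, "tx": 0, "ty": 0, "tz": 0, "grip": 5},
    {"ax": 0, "ay": 0, "az": -0.06, "tx": 0, "ty": 0, "tz": 0, "grip": 5},
    {"ax": 0, "ay": 0, "az": -0.06, "tx": 0, "ty": 0, "tz": 0, "grip": 5},
    {"ax": 0, "ay": 0, "az": -0.06, "tx": 0, "ty": 0, "tz": 0, "grip": 5},
    {"ax": 0, "ay": 0, "az": -0.06, "tx": 0, "ty": 0, "tz": 0, "grip": 5},
    {"ax": 0, "ay": 0, "az": -0.06, "tx": 0, "ty": 0, "tz": 0, "grip": 5},
    {"ax": 0, "ay": 0, "az": -0.06, "tx": 0, "ty": 0, "tz": 0, "grip": 5},
    {"ax": 0, "ay": 0, "az": -0.06, "tx": 0, "ty": 0, "tz": 0, "grip": 5},
    {"ax": 0, "ay": 0, "az": -0.06, "tx": 0, "ty": 0, "tz": 0, "grip": 5},
    {"ax": 0, "ay": 0, "az": -0.06, "tx": 0, "ty": 0, "tz": 0, "grip": 5},
    {"ax": 0, "ay": 0, "az": -0.06, "tx": 0, "ty": 0, "tz": 0, "grip": 5}
  ]
}}

```text
clock: 4.85
tool_pos: [0.6086, 0.2199, 0.0628]
orientation: [0.002, 0.911, 0.412, -0.0]
ft_force: [6.4, -18.2, 0.7]
width: 0.149
grasp_force: 30.0
```

Emit:
{"method": "apply_moves", "body": {
  "series": [
    {"ax": 0, "ay": 0, "az": -0.06, "tx": 0, "ty": 0, "tz": 0, "grip": 5},
    {"ax": 0, "ay": 0, "az": -0.06, "tx": 0, "ty": 0, "tz": 0, "grip": 5},
    {"ax": 0, "ay": 0, "az": -0.06, "tx": 0, "ty": 0, "tz": 0, "grip": 5},
    {"ax": 0, "ay": 0, "az": -0.06, "tx": 0, "ty": 0, "tz": 0, "grip": 5},
    {"ax": 0, "ay": 0, "az": -0.05, "tx": 0, "ty": 0, "tz": 0, "grip": 5},
    {"ax": 0, "ay": 0, "az": -0.037, "tx": 0, "ty": 0, "tz": 0, "grip": 5},
    {"ax": 0, "ay": 0, "az": 0, "tx": 0, "ty": 0, "tz": 0, "grip": 5},
    {"ax": 0, "ay": 0, "az": 0, "tx": 0, "ty": 0, "tz": 0, "grip": 5},
    {"ax": 0, "ay": 0, "az": 0, "tx": 0, "ty": 0, "tz": 0, "grip": 5}
  ]
}}

```text
clock: 5.6
tool_pos: [0.6092, 0.2195, 0.0628]
orientation: [0.003, 0.833, 0.554, 0.0]
ft_force: [12.3, -19.9, -1.5]
width: 0.147
grasp_force: 30.0
```

```bash
python3 -c "
from h import *
to([.6075,.2222,.060],down(-22.5))"
```

```text
t 5.6 tcp [0.6092 0.2195 0.0628] x [ 0.387  0.922 -0.003] y [ 0.922 -0.387  0.004] z [ 0.003 -0.004 -1.   ] j [ 0.31  0.14  1.67 -0.01  1.33  0.71] F [ 12.3 -19.9  -1.5] w 13.7 g 30.0
shift [ 1.8 -2.6  2.8] rotvec [ 0.004  0.003 -0.004]
```

Emit:
{"method": "apply_moves", "body": {
  "series": [
    {"ax": 0, "ay": 0, "az": 0, "tx": 0, "ty": 0, "tz": 0, "grip": 60},
    {"ax": 0, "ay": 0, "az": 0, "tx": 0, "ty": 0, "tz": 0, "grip": 60},
    {"ax": 0, "ay": 0, "az": 0, "tx": 0, "ty": 0, "tz": 0, "grip": 60},
    {"ax": 0, "ay": 0, "az": 0, "tx": 0, "ty": 0, "tz": 0, "grip": 60},
    {"ax": 0, "ay": 0, "az": 0, "tx": 0, "ty": 0, "tz": 0, "grip": 60},
    {"ax": 0, "ay": 0, "az": 0, "tx": 0, "ty": 0, "tz": 0, "grip": 60},
    {"ax": 0, "ay": 0, "az": 0, "tx": 0, "ty": 0, "tz": -15, "grip": 60},
    {"ax": 0, "ay": 0, "az": 0, "tx": 0, "ty": 0, "tz": -25, "grip": 60},
    {"ax": 0, "ay": 0, "az": 0, "tx": 0, "ty": 0, "tz": -30, "grip": 60},
    {"ax": 0, "ay": 0, "az": 0, "tx": 0, "ty": 0, "tz": -30, "grip": 60},
    {"ax": 0, "ay": 0, "az": 0, "tx": 0, "ty": 0, "tz": -30, "grip": 60},
    {"ax": 0, "ay": 0, "az": 0, "tx": 0, "ty": 0, "tz": -30, "grip": 60}
  ]
}}

```text
clock: 6.6
tool_pos: [0.6074, 0.2222, 0.2256]
orientation: [0.0, 0.832, 0.554, 0.0]
ft_force: [0.8, 0.6, -0.6]
width: 0.647
grasp_force: 0.0
```

Emit:
{"method": "apply_moves", "body": {
  "series": [
    {"ax": 0, "ay": 0, "az": 0, "tx": -37, "ty": 0, "tz": -10, "grip": 92},
    {"ax": 0, "ay": 0, "az": 0, "tx": -37, "ty": 0, "tz": -10, "grip": 92},
    {"ax": 0, "ay": 0, "az": 0, "tx": -37, "ty": 0, "tz": -10, "grip": 92},
    {"ax": 0, "ay": 0, "az": 0, "tx": -37, "ty": 0, "tz": 0, "grip": 92},
    {"ax": 0, "ay": 0, "az": 0, "tx": -37, "ty": 0, "tz": 0, "grip": 92},
    {"ax": 0, "ay": 0, "az": 0, "tx": -37, "ty": 0, "tz": 0, "grip": 92},
    {"ax": 0, "ay": 0, "az": 0, "tx": -20, "ty": 0, "tz": 0, "grip": 92},
    {"ax": 0, "ay": 0, "az": 0, "tx": 0, "ty": 0, "tz": 0, "grip": 92}
  ]
}}

```text
clock: 7.27
tool_pos: [0.513, -0.0039, 0.2545]
orientation: [0.001, 0.833, 0.553, 0.001]
ft_force: [-0.2, -0.2, 0.2]
width: 0.987
grasp_force: 0.0
```

Run:
```python
from h import *
import pickle
state()
a=shot('scene');b=shot('top');pickle.dump((a,b),open('c1.pkl','wb'))
def cr(c,w,h,u,v):return cv2.resize(c['pixels'][v:v+h,u:u+w],(400,300),interpolation=cv2.INTER_CUBIC)
cv2.imwrite('pics/m1.png',np.vstack([np.hstack([cr(b,140,105,138,155),cr(a,104,78,285,145)]),np.hstack([cr(b,60,45,175,215),cr(a,52,39,285,160)])]))
```

```text
t 7.27 tcp [ 0.513  -0.0039  0.2545] x [0.388 0.922 0.   ] y [ 0.922 -0.388  0.002] z [ 0.002 -0.001 -1.   ] j [-0.06 -0.25  1.73 -0.    1.66  0.34] F [-0.2 -0.2  0.2] w 91.8 g 0.0
```

View pics/m1.png

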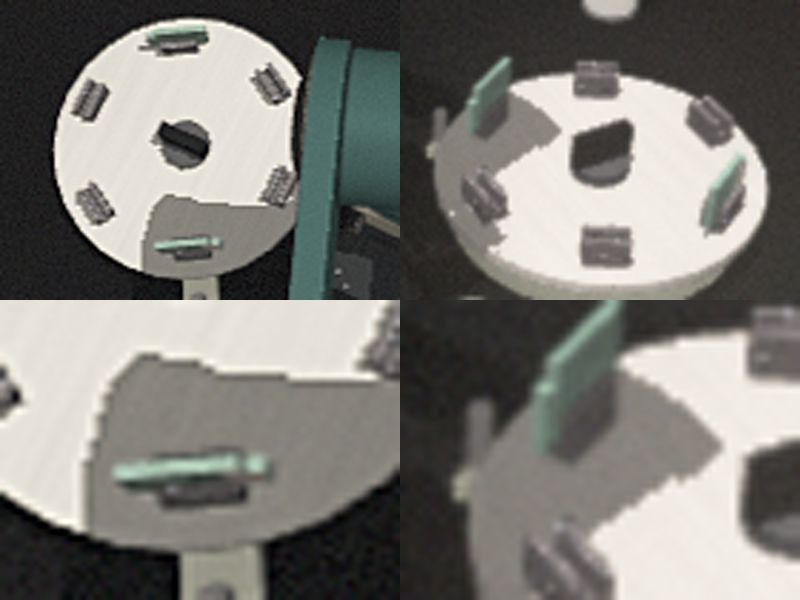

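The carousel turned one click. The waiting plate now stands at the pointer with its notch on the −y side, from (192,240.5) to (215.5,239.8) in the top view. The far plate is still in its slot.

Run:
```python
from h import *
import pickle
a,b=pickle.load(open('c1.pkl','rb'))
I=b['pixels'].astype(int);m=(I[...,1]-I[...,2]>18)
m[:230]=0;m[252:]=0;m[:,:185]=0;m[:,225:]=0
p=np.argwhere(m)[:,::-1];print(len(p),p.min(0),p.max(0))
q=np.array([ray(b,u,v,.095)[:2] for u,v in p]);c=q.mean(0);_,_,vt=np.linalg.svd(q-c);d=(q-c)@vt.T
l,h=d.min(0),d.max(0);print('mid',c+((l+h)/2)@vt,'len',h-l,'ang',np.degrees(np.arctan2(vt[0,1],vt[0,0])))
# slot dark below plate
g=cv2.cvtColor(b['pixels'],cv2.COLOR_BGR2GRAY);print('scene proj of mid guess',proj(a,[.504,.208,.095]),proj(b,[.504,.208,.095]))
I=a['pixels'].astype(int);m=(I[...,1]-I[...,2]>18);m[:155]=0;m[185:]=0;m[:,:300]=0;m[:,320:]=0
p=np.argwhere(m)[:,::-1];print(len(p),p.min(0),p.max(0),p.mean(0),proj(a,[.504,.208,.075]))
# far end upper corner scene / expected corners
f=np.array([.991,.13]);t=np.array([-.13,.991]);P=np.array([.504,.208])
for s in(1,-1):print(proj(a,[*(P+.03*s*t),.095]),proj(b,[*(P+.03*s*t),.095]))
```

```text
34 [192 239] [214 241]
mid [0.50494657 0.20903653] len [0.05920798 0.00465166] ang -83.78519666301828
scene proj of mid guess [307.43146226 163.87807021] [203.3673607  239.92860294]
20 [303 160] [312 172] [307.5 165.4] [307.19269054 169.06275943]
[312.32291286 159.20947012] [192.24304165 240.97249956]
[302.38645049 168.69323534] [214.47889091 238.88590641]
```

Emit:
{"method": "apply_moves", "body": {
  "series": [
    {"ax": 0, "ay": 0, "az": -0.116, "tx": 0, "ty": 0, "tz": 0, "grip": 92},
    {"ax": 0, "ay": 0, "az": -0.116, "tx": 0, "ty": 0, "tz": 0, "grip": 92},
    {"ax": 0, "ay": 0, "az": -0.116, "tx": 0, "ty": 0, "tz": 0, "grip": 92},
    {"ax": 0, "ay": 0, "az": -0.116, "tx": 0, "ty": 0, "tz": 0, "grip": 92},
    {"ax": 0, "ay": 0, "az": -0.116, "tx": 0, "ty": 0, "tz": 0, "grip": 92},
    {"ax": 0, "ay": 0, "az": -0.116, "tx": 0, "ty": 0, "tz": 0, "grip": 92},
    {"ax": 0, "ay": 0, "az": -0.116, "tx": 0, "ty": 0, "tz": 0, "grip": 92},
    {"ax": 0, "ay": 0, "az": -0.116, "tx": 0, "ty": 0, "tz": 0, "grip": 92},
    {"ax": 0, "ay": 0, "az": -0.116, "tx": 0, "ty": 0, "tz": 0, "grip": 92},
    {"ax": 0, "ay": 0, "az": -0.116, "tx": 0, "ty": 0, "tz": 0, "grip": 92},
    {"ax": 0, "ay": 0, "az": -0.116, "tx": 0, "ty": 0, "tz": 0, "grip": 92},
    {"ax": 0, "ay": 0, "az": -0.116, "tx": 0, "ty": 0, "tz": 0, "grip": 92}
  ]
}}

```text
clock: 8.37
tool_pos: [0.5147, 0.0002, 0.253]
orientation: [-0.0, 0.28, 0.96, 0.0]
ft_force: [0.0, 0.4, 0.5]
width: 0.993
grasp_force: 0.0
```

Emit:
{"method": "apply_moves", "body": {
  "series": [
    {"ax": 0, "ay": 0, "az": -0.116, "tx": 0, "ty": 0, "tz": 0, "grip": 92},
    {"ax": 0, "ay": 0, "az": -0.116, "tx": 0, "ty": 0, "tz": 0, "grip": 92},
    {"ax": 0, "ay": 0, "az": -0.116, "tx": 0, "ty": 0, "tz": 0, "grip": 92},
    {"ax": 0, "ay": 0, "az": -0.116, "tx": 0, "ty": 0, "tz": 0, "grip": 92},
    {"ax": 0, "ay": 0, "az": -0.116, "tx": 0, "ty": 0, "tz": 0, "grip": 92},
    {"ax": 0, "ay": 0, "az": -0.116, "tx": 0, "ty": 0, "tz": 0, "grip": 92},
    {"ax": 0, "ay": 0, "az": 0, "tx": 0, "ty": 0, "tz": 0, "grip": 92}
  ]
}}

```text
clock: 8.95
tool_pos: [0.5146, 0.0001, 0.253]
orientation: [-0.0, -0.064, 0.998, 0.0]
ft_force: [0.2, -0.4, 0.2]
width: 0.991
grasp_force: 0.0
```

Run:
```python
from h import *
M=tilt(7,1);T=np.array([.5045,.2085,.073])+.019*M[:,2]
to(T-.12*M[:,2],M)
t,_=state();print((1e3*M.T@(T-.12*M[:,2]-t)).round(1),T)
```

```text
t 8.95 tcp [5.146e-01 1.000e-04 2.530e-01] x [-0.992 -0.128 -0.   ] y [-0.128  0.992  0.   ] z [-0.  0. -1.] j [-0.05 -0.24  1.73  0.    1.66 -1.75] F [ 0.2 -0.4  0.2] w 92.1 g 0.0
shift [ 54.8 208.4 108.6] rotvec [ 0.003 -0.785  0.006]
t 8.95 tcp [5.146e-01 1.000e-04 2.530e-01] x [-0.992 -0.128 -0.   ] y [-0.128  0.992  0.   ] z [-0.  0. -1.] j [-0.05 -0.24  1.73  0.    1.66 -1.75] F [ 0.2 -0.4  0.2] w 92.1 g 0.0
[116.4 208.1  37.1] [0.51783489 0.21013732 0.05956497]
```

Emit:
{"method": "apply_moves", "body": {
  "series": [
    {"ax": 0, "ay": -0.112, "az": 0, "tx": 0, "ty": 0, "tz": 0, "grip": 92},
    {"ax": 0, "ay": -0.112, "az": 0, "tx": 0, "ty": 0, "tz": 0, "grip": 92},
    {"ax": 0, "ay": -0.112, "az": 0, "tx": 0, "ty": 0, "tz": 0, "grip": 92},
    {"ax": 0, "ay": -0.112, "az": 0, "tx": 0, "ty": 0, "tz": 0, "grip": 92},
    {"ax": 0, "ay": -0.112, "az": 0, "tx": 0, "ty": 0, "tz": 0, "grip": 92},
    {"ax": 0, "ay": -0.112, "az": 0, "tx": 0, "ty": 0, "tz": 0, "grip": 92},
    {"ax": 0, "ay": -0.112, "az": 0, "tx": 0, "ty": 0, "tz": 0, "grip": 92},
    {"ax": 0, "ay": 0, "az": 0, "tx": 0, "ty": 0, "tz": 0, "grip": 92}
  ]
}}

```text
clock: 9.62
tool_pos: [0.5128, -0.0005, 0.2507]
orientation: [0.383, -0.054, 0.922, 0.024]
ft_force: [-0.5, -0.7, -1.1]
width: 0.99
grasp_force: 0.0
```

Emit:
{"method": "apply_moves", "body": {
  "series": [
    {"ax": 0, "ay": 0, "az": 0, "tx": 14.5, "ty": 26, "tz": 4.6, "grip": 92},
    {"ax": 0, "ay": 0, "az": 0, "tx": 14.5, "ty": 26, "tz": 4.6, "grip": 92},
    {"ax": 0, "ay": 0, "az": 0, "tx": 14.5, "ty": 26, "tz": 4.6, "grip": 92},
    {"ax": 0, "ay": 0, "az": 0, "tx": 14.5, "ty": 26, "tz": 4.6, "grip": 92},
    {"ax": 0, "ay": 0, "az": 0, "tx": 14.5, "ty": 26, "tz": 4.6, "grip": 92},
    {"ax": 0, "ay": 0, "az": 0, "tx": 14.5, "ty": 26, "tz": 4.6, "grip": 92},
    {"ax": 0, "ay": 0, "az": 0, "tx": 14.5, "ty": 26, "tz": 4.6, "grip": 92},
    {"ax": 0, "ay": 0, "az": 0, "tx": 14.5, "ty": 26, "tz": 4.6, "grip": 92},
    {"ax": 0, "ay": 0, "az": 0, "tx": 0, "ty": 0, "tz": 0, "grip": 92},
    {"ax": 0, "ay": 0, "az": 0, "tx": 0, "ty": 0, "tz": 0, "grip": 92}
  ]
}}

```text
clock: 10.45
tool_pos: [0.4465, 0.2033, 0.1443]
orientation: [0.376, -0.057, 0.924, 0.023]
ft_force: [0.1, 0.0, 0.7]
width: 0.988
grasp_force: 0.0
```

Run:
```python
from h import *
M=tilt(7,1);T=np.array([.5045,.2085,.073])+.019*M[:,2]
to(T,M)
```

```text
t 10.45 tcp [0.4465 0.2033 0.1443] x [-0.71  -0.088 -0.699] y [-0.122  0.993 -0.   ] z [ 0.693  0.085 -0.715] j [ 0.56 -0.78  2.38 -0.4   0.85 -0.98] F [0.1 0.  0.7] w 91.8 g 0.0
shift [  8.   -1.9 110.7] rotvec [-0.    -0.012  0.001]
```

Emit:
{"method": "apply_moves", "body": {
  "series": [
    {"ax": 0, "ay": 0, "az": 0, "tx": 0, "ty": 0, "tz": 16, "grip": 92},
    {"ax": 0, "ay": 0, "az": 0, "tx": 0, "ty": 0, "tz": 16, "grip": 92},
    {"ax": 0, "ay": -0.012, "az": 0, "tx": 4, "ty": -2, "tz": 16, "grip": 92},
    {"ax": 0, "ay": 0, "az": 0, "tx": 4, "ty": 0, "tz": 16, "grip": 92},
    {"ax": 0, "ay": 0, "az": 0, "tx": 0, "ty": 0, "tz": 12, "grip": 92},
    {"ax": 0, "ay": 0, "az": 0, "tx": 0, "ty": 0, "tz": 0, "grip": 92},
    {"ax": 0, "ay": 0, "az": 0, "tx": 0, "ty": 0, "tz": 0, "grip": 92}
  ]
}}

```text
clock: 11.03
tool_pos: [0.4956, 0.204, 0.0852]
orientation: [0.383, -0.054, 0.922, 0.022]
ft_force: [0.4, 0.1, -0.1]
width: 0.99
grasp_force: 0.0
```

Run:
```python
from h import *
M=tilt(7,1);T=np.array([.5045,.2085,.073])+.019*M[:,2]
to(T,M)
```

```text
t 11.03 tcp [0.4956 0.204  0.0852] x [-0.701 -0.083 -0.708] y [-0.117  0.993 -0.001] z [ 0.703  0.083 -0.706] j [ 0.49 -0.57  2.38 -0.45  0.63 -0.93] F [ 0.4  0.1 -0.1] w 92.1 g 0.0
shift [ 2.1  3.5 34.2] rotvec [-0.004  0.001 -0.003]
```

Emit:
{"method": "apply_moves", "body": {
  "series": [
    {"ax": 0, "ay": 0, "az": 0, "tx": 1, "ty": 3.5, "tz": 12, "grip": 92},
    {"ax": 0, "ay": 0, "az": 0, "tx": 1, "ty": 0, "tz": 12, "grip": 92},
    {"ax": 0, "ay": 0, "az": 0, "tx": 0, "ty": 0, "tz": 10, "grip": 92},
    {"ax": 0, "ay": 0, "az": 0, "tx": 0, "ty": 0, "tz": 0, "grip": 92},
    {"ax": 0, "ay": 0, "az": 0, "tx": 0, "ty": 0, "tz": 0, "grip": 92}
  ]
}}

```text
clock: 11.45
tool_pos: [0.5172, 0.2108, 0.0602]
orientation: [0.383, -0.055, 0.922, 0.023]
ft_force: [-0.2, -0.3, 1.4]
width: 0.988
grasp_force: 0.0
```

Run:
```python
from h import *
M=tilt(7,1);T=np.array([.5045,.2085,.073])+.019*M[:,2]
to(T,M)
def cr(c,w,h,u,v):return cv2.resize(c['pixels'][v:v+h,u:u+w],(400,300),interpolation=cv2.INTER_CUBIC)
a=shot('scene');b=shot('top')
cv2.imwrite('pics/m2.png',np.hstack([cr(b,80,60,165,205),cr(a,80,60,270,140)]))
```

```text
t 11.45 tcp [0.5172 0.2108 0.0602] x [-0.7   -0.084 -0.709] y [-0.119  0.993 -0.   ] z [ 0.704  0.084 -0.705] j [ 0.48 -0.47  2.36 -0.5   0.55 -0.88] F [-0.2 -0.3  1.4] w 91.8 g 0.0
shift [ 0.1 -0.7  0.8] rotvec [-0.002  0.003 -0.002]
```

View pics/m2.png

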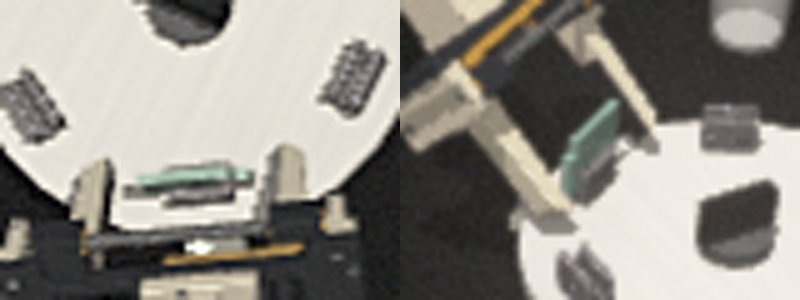

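The fingers straddle both short ends of the plate with similar gaps, at (110–125) and (252–275) in the crop. Closing.

Emit:
{"method": "apply_moves", "body": {
  "series": [
    {"ax": 0, "ay": 0, "az": 0, "tx": 0, "ty": 0, "tz": 0, "grip": 70},
    {"ax": 0, "ay": 0, "az": 0, "tx": 0, "ty": 0, "tz": 0, "grip": 66},
    {"ax": 0, "ay": 0, "az": 0, "tx": 0, "ty": 0, "tz": 0, "grip": 64},
    {"ax": 0, "ay": 0, "az": 0, "tx": 0, "ty": 0, "tz": 0, "grip": 62},
    {"ax": 0, "ay": 0, "az": 0, "tx": 0, "ty": 0, "tz": 0, "grip": 60},
    {"ax": 0, "ay": 0, "az": 0, "tx": 0, "ty": 0, "tz": 0, "grip": 55},
    {"ax": 0, "ay": 0, "az": 0, "tx": 0, "ty": 0, "tz": 0, "grip": 50},
    {"ax": 0, "ay": 0, "az": 0, "tx": 0, "ty": 0, "tz": 0, "grip": 50},
    {"ax": 0, "ay": 0, "az": 0, "tx": 0, "ty": 0, "tz": 0, "grip": 50}
  ],
  "squeeze": 20
}}

```text
clock: 12.3
tool_pos: [0.517, 0.2112, 0.0593]
orientation: [0.383, -0.056, 0.922, 0.023]
ft_force: [-1.8, -0.2, 2.2]
width: 0.643
grasp_force: 20.0
```

Emit:
{"method": "apply_moves", "body": {
  "series": [
    {"ax": 0, "ay": 0, "az": 0, "tx": -3.5, "ty": 0, "tz": -3.5, "grip": 50},
    {"ax": 0, "ay": 0, "az": 0, "tx": -3.5, "ty": 0, "tz": -3.5, "grip": 50},
    {"ax": 0, "ay": 0, "az": 0, "tx": -3.5, "ty": 0, "tz": -3.5, "grip": 50},
    {"ax": 0, "ay": 0, "az": 0, "tx": -5, "ty": 0, "tz": -5, "grip": 50},
    {"ax": 0, "ay": 0, "az": 0, "tx": -7, "ty": 0, "tz": -7, "grip": 50},
    {"ax": 0, "ay": 0, "az": 0, "tx": -10, "ty": 0, "tz": -10, "grip": 50},
    {"ax": 0, "ay": 0, "az": 0, "tx": -14, "ty": 0, "tz": -14, "grip": 50},
    {"ax": 0, "ay": 0, "az": 0, "tx": -14, "ty": 0, "tz": -14, "grip": 50},
    {"ax": 0, "ay": 0, "az": 0, "tx": -14, "ty": 0, "tz": -14, "grip": 50},
    {"ax": 0, "ay": 0, "az": 0, "tx": -10, "ty": 0, "tz": -10, "grip": 50},
    {"ax": 0, "ay": 0, "az": 0, "tx": 0, "ty": 0, "tz": 0, "grip": 50},
    {"ax": 0, "ay": 0, "az": 0, "tx": 0, "ty": 0, "tz": 0, "grip": 50}
  ]
}}

```text
clock: 13.3
tool_pos: [0.5168, 0.2112, 0.1799]
orientation: [0.384, -0.056, 0.921, 0.023]
ft_force: [0.0, -0.8, -1.9]
width: 0.639
grasp_force: 20.0
```

Run:
```python
from h import *
t,M=state()
Mf=tilt(-8.3,-1);G=np.array([.611,-.2215,.122]);T=G+.019*Mf[:,2]
for up in(.08,0):
    to(T+[0,0,up],Mf)
print('tool after: tool y final',Mf[:,1],T)
import pickle
a=shot('scene');b=shot('top')
def cr(c,w,h,u,v):return cv2.resize(c['pixels'][v:v+h,u:u+w],(400,300),interpolation=cv2.INTER_CUBIC)
cv2.imwrite('pics/m3.png',np.hstack([cr(b,120,90,150,170),cr(a,120,90,260,110)]))
```

```text
t 13.3 tcp [0.5168 0.2112 0.1799] x [-0.699 -0.085 -0.71 ] y [-0.121  0.993  0.   ] z [ 0.705  0.086 -0.704] j [ 0.48 -0.6   2.24 -0.36  0.78 -1.05] F [ 0.  -0.8 -1.9] w 59.5 g 20.0
t 13.3 tcp [0.5168 0.2112 0.1799] x [-0.699 -0.085 -0.71 ] y [-0.121  0.993  0.   ] z [ 0.705  0.086 -0.704] j [ 0.48 -0.6   2.24 -0.36  0.78 -1.05] F [ 0.  -0.8 -1.9] w 59.5 g 20.0
shift [ -44.5 -444.5   32.5] rotvec [-0.006  0.279 -2.941]
t 13.3 tcp [0.5168 0.2112 0.1799] x [-0.699 -0.085 -0.71 ] y [-0.121  0.993  0.   ] z [ 0.705  0.086 -0.704] j [ 0.48 -0.6   2.24 -0.36  0.78 -1.05] F [ 0.  -0.8 -1.9] w 59.5 g 20.0
shift [  12.3 -444.5   88.8] rotvec [-0.006  0.279 -2.941]
tool after: tool y final [-0.1443562  -0.98952579 -0.        ] [ 0.62429431 -0.22343943  0.10856497]
```

View pics/m3.png

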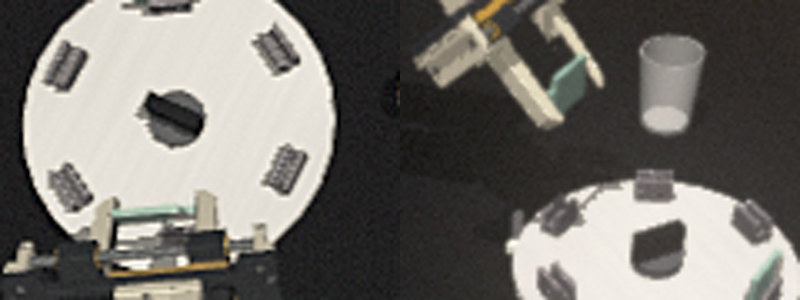

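The plate is held between the fingers, clear of the carousel; the disc, slots and far plate are undisturbed. Moving over towards the reader.

Emit:
{"method": "apply_moves", "body": {
  "series": [
    {"ax": 0, "ay": 0, "az": 0, "tx": -0.3, "ty": -18, "tz": -0.7, "grip": 50},
    {"ax": 0, "ay": 0, "az": 0, "tx": -0.3, "ty": -36, "tz": -0.7, "grip": 50},
    {"ax": 0, "ay": 0, "az": 0, "tx": -0.3, "ty": -38, "tz": -0.7, "grip": 50},
    {"ax": 0, "ay": 0, "az": 0, "tx": -0.3, "ty": -38, "tz": -0.7, "grip": 50},
    {"ax": 0, "ay": 0, "az": 0, "tx": -0.3, "ty": -38, "tz": -0.7, "grip": 50},
    {"ax": 0, "ay": 0, "az": 0, "tx": -0.3, "ty": -38, "tz": -0.7, "grip": 50},
    {"ax": 0, "ay": 0, "az": 0, "tx": -0.3, "ty": -38, "tz": -0.7, "grip": 50},
    {"ax": 0, "ay": 0, "az": 0, "tx": -0.3, "ty": -38, "tz": -0.7, "grip": 50},
    {"ax": 0, "ay": 0, "az": 0, "tx": -0.3, "ty": -38, "tz": -0.7, "grip": 50},
    {"ax": 0, "ay": 0, "az": 0, "tx": -0.3, "ty": -38, "tz": -0.7, "grip": 50},
    {"ax": 0, "ay": 0, "az": 0, "tx": -0.3, "ty": -36, "tz": -0.7, "grip": 50},
    {"ax": 0, "ay": 0, "az": 0, "tx": -0.3, "ty": -35, "tz": -0.7, "grip": 50}
  ]
}}

```text
clock: 14.4
tool_pos: [0.5635, -0.21, 0.1856]
orientation: [0.382, -0.055, 0.922, 0.023]
ft_force: [0.7, 0.4, 0.9]
width: 0.644
grasp_force: 20.0
```

Emit:
{"method": "apply_moves", "body": {
  "series": [
    {"ax": 0, "ay": 0, "az": 0.05, "tx": 0, "ty": 0, "tz": 0, "grip": 50},
    {"ax": 0, "ay": 0, "az": 0.1, "tx": 0, "ty": 0, "tz": 0, "grip": 50},
    {"ax": 0, "ay": 0, "az": 0.1, "tx": 0, "ty": 0, "tz": 0, "grip": 50},
    {"ax": 0, "ay": 0, "az": 0.1, "tx": 0, "ty": 0, "tz": 0, "grip": 50},
    {"ax": 0, "ay": 0, "az": 0.1, "tx": 0, "ty": 0, "tz": 0, "grip": 50},
    {"ax": 0, "ay": 0, "az": 0.1, "tx": 0, "ty": 0, "tz": 0, "grip": 50},
    {"ax": 0, "ay": 0, "az": 0.1, "tx": 0, "ty": 0, "tz": 0, "grip": 50},
    {"ax": 0, "ay": 0, "az": 0.1, "tx": 0, "ty": 0, "tz": 0, "grip": 50},
    {"ax": 0, "ay": 0, "az": 0.1, "tx": 0, "ty": 0, "tz": 0, "grip": 50},
    {"ax": 0, "ay": 0, "az": 0.1, "tx": 0, "ty": 0, "tz": 0, "grip": 50}
  ]
}}

```text
clock: 15.23
tool_pos: [0.5638, -0.2075, 0.1854]
orientation: [0.328, 0.375, 0.845, 0.196]
ft_force: [0.0, 1.1, -0.9]
width: 0.643
grasp_force: 20.0
```

Run:
```python
from h import *
Mf=tilt(-8.3,-1);G=np.array([.611,-.2215,.122]);T=G+.019*Mf[:,2]
to(T+[-.06,0,.08],Mf)
```

```text
t 15.23 tcp [ 0.5638 -0.2075  0.1854] x [-0.504  0.762 -0.408] y [0.504 0.642 0.578] z [ 0.702  0.086 -0.707] j [-0.65 -0.41  2.11  0.66  0.93 -1.64] F [ 0.   1.1 -0.9] w 59.8 g 20.0
shift [-13.7  -8.2  -3.3] rotvec [-0.111 -0.213  2.365]
```

Emit:
{"method": "apply_moves", "body": {
  "series": [
    {"ax": -0.0055, "ay": -0.0106, "az": 0.118, "tx": 0, "ty": 0, "tz": 0, "grip": 50},
    {"ax": -0.0055, "ay": -0.0106, "az": 0.118, "tx": 0, "ty": 0, "tz": 0, "grip": 50},
    {"ax": -0.0055, "ay": -0.0106, "az": 0.118, "tx": 0, "ty": 0, "tz": 0, "grip": 50},
    {"ax": -0.0055, "ay": -0.0106, "az": 0.118, "tx": 0, "ty": 0, "tz": 0, "grip": 50},
    {"ax": -0.0055, "ay": -0.0106, "az": 0.118, "tx": 0, "ty": 0, "tz": 0, "grip": 50},
    {"ax": -0.0055, "ay": -0.0106, "az": 0.118, "tx": 0, "ty": 0, "tz": 0, "grip": 50},
    {"ax": -0.0055, "ay": -0.0106, "az": 0.118, "tx": 0, "ty": 0, "tz": 0, "grip": 50},
    {"ax": -0.0055, "ay": -0.0106, "az": 0.118, "tx": 0, "ty": 0, "tz": 0, "grip": 50},
    {"ax": -0.0055, "ay": -0.0106, "az": 0.118, "tx": 0, "ty": 0, "tz": 0, "grip": 50},
    {"ax": -0.0055, "ay": -0.0106, "az": 0.118, "tx": 0, "ty": 0, "tz": 0, "grip": 50},
    {"ax": -0.0055, "ay": -0.0106, "az": 0.118, "tx": 0, "ty": 0, "tz": 0, "grip": 50},
    {"ax": -0.0055, "ay": -0.0106, "az": 0.118, "tx": 0, "ty": 0, "tz": 0, "grip": 50}
  ]
}}

```text
clock: 16.23
tool_pos: [0.5638, -0.2075, 0.1854]
orientation: [0.182, 0.834, 0.371, 0.366]
ft_force: [-0.5, 0.2, -0.0]
width: 0.641
grasp_force: 20.0
```

Emit:
{"method": "apply_moves", "body": {
  "series": [
    {"ax": -0.0055, "ay": -0.0106, "az": 0.118, "tx": 0, "ty": 0, "tz": 0, "grip": 50},
    {"ax": -0.0055, "ay": -0.0106, "az": 0.118, "tx": 0, "ty": 0, "tz": 0, "grip": 50},
    {"ax": -0.0055, "ay": -0.0106, "az": 0.118, "tx": 0, "ty": 0, "tz": 0, "grip": 50},
    {"ax": -0.0055, "ay": -0.0106, "az": 0.118, "tx": 0, "ty": 0, "tz": 0, "grip": 50},
    {"ax": -0.0055, "ay": -0.0106, "az": 0.118, "tx": 0, "ty": 0, "tz": 0, "grip": 50},
    {"ax": -0.0055, "ay": -0.0106, "az": 0.118, "tx": 0, "ty": 0, "tz": 0, "grip": 50},
    {"ax": -0.0055, "ay": -0.0106, "az": 0.118, "tx": 0, "ty": 0, "tz": 0, "grip": 50},
    {"ax": -0.0055, "ay": -0.0106, "az": 0.11, "tx": 0, "ty": 0, "tz": 0, "grip": 50},
    {"ax": 0, "ay": 0, "az": 0, "tx": 0, "ty": 0, "tz": 0, "grip": 50}
  ]
}}

```text
clock: 16.98
tool_pos: [0.564, -0.2074, 0.1858]
orientation: [0.03, 0.922, -0.061, 0.382]
ft_force: [0.4, 0.3, -0.1]
width: 0.642
grasp_force: 20.0
```

Run:
```python
from h import *
Mf=tilt(-8.3,-1);G=np.array([.611,-.2215,.122]);T=G+.019*Mf[:,2]
to(T+[-.06,0,.0],Mf);to(T,Mf)
```

```text
t 16.98 tcp [ 0.564  -0.2074  0.1858] x [ 0.701 -0.089  0.708] y [-0.135 -0.991  0.009] z [ 0.701 -0.102 -0.706] j [-0.53 -0.49  2.16  0.4   0.76  0.98] F [ 0.4  0.3 -0.1] w 59.7 g 20.0
shift [-53.1  15.1  56.4] rotvec [-0.001 -0.001  0.013]
t 16.98 tcp [ 0.564  -0.2074  0.1858] x [ 0.701 -0.089  0.708] y [-0.135 -0.991  0.009] z [ 0.701 -0.102 -0.706] j [-0.53 -0.49  2.16  0.4   0.76  0.98] F [ 0.4  0.3 -0.1] w 59.7 g 20.0
shift [-11.    7.   98.4] rotvec [-0.001 -0.001  0.013]
```

Emit:
{"method": "apply_moves", "body": {
  "series": [
    {"ax": 0, "ay": 0, "az": 0.013, "tx": -11, "ty": 3, "tz": 11.5, "grip": 50},
    {"ax": 0, "ay": 0, "az": 0, "tx": -11, "ty": 3, "tz": 11.5, "grip": 50},
    {"ax": 0, "ay": 0, "az": 0, "tx": -11, "ty": 3, "tz": 11.5, "grip": 50},
    {"ax": 0, "ay": 0, "az": 0, "tx": -10, "ty": 3, "tz": 11, "grip": 50},
    {"ax": 0, "ay": 0, "az": 0, "tx": -10, "ty": 3, "tz": 11, "grip": 50},
    {"ax": 0, "ay": 0, "az": 0, "tx": 8, "ty": -1.6, "tz": 8, "grip": 50},
    {"ax": 0, "ay": 0, "az": 0, "tx": 8, "ty": -1.6, "tz": 8, "grip": 50},
    {"ax": 0, "ay": 0, "az": 0, "tx": 9, "ty": -1.6, "tz": 9, "grip": 50},
    {"ax": 0, "ay": 0, "az": 0, "tx": 9, "ty": -1.6, "tz": 9, "grip": 50},
    {"ax": 0, "ay": 0, "az": 0, "tx": 8, "ty": -1.6, "tz": 8, "grip": 50},
    {"ax": 0, "ay": 0, "az": 0, "tx": 0, "ty": 0, "tz": 0, "grip": 50},
    {"ax": 0, "ay": 0, "az": 0, "tx": 0, "ty": 0, "tz": 0, "grip": 50}
  ]
}}

```text
clock: 17.98
tool_pos: [0.6243, -0.2234, 0.1086]
orientation: [0.029, 0.921, -0.062, 0.382]
ft_force: [-0.4, 0.2, -0.9]
width: 0.637
grasp_force: 20.0
```

Run:
```python
from h import *
Mf=tilt(-8.3,-1);G=np.array([.611,-.2215,.122]);T=G+.019*Mf[:,2]
to(T,Mf)
a=shot('scene');b=shot('top')
def cr(c,w,h,u,v):return cv2.resize(c['pixels'][v:v+h,u:u+w],(400,300),interpolation=cv2.INTER_CUBIC)
cv2.imwrite('pics/m4.png',np.vstack([np.hstack([cr(b,80,60,315,175),cr(a,100,75,190,220)]),np.hstack([cr(b,140,105,138,155),cr(a,280,210,150,110)])]))
for s in(1,-1):
  for r in(1,-1):
    p=G+Mf[:,1]*.03*s+np.array([.99,-.144,0])*.02*r;print(proj(b,p).round(1),proj(a,p).round(1))
```

```text
t 17.98 tcp [ 0.6243 -0.2234  0.1086] x [ 0.7   -0.093  0.708] y [-0.137 -0.991  0.005] z [ 0.701 -0.101 -0.706] j [-0.49 -0.25  2.12  0.47  0.57  0.9 ] F [-0.4  0.2 -0.9] w 59.3 g 20.0
shift [-0.  0. -0.] rotvec [-0.001 -0.002  0.009]
[376.5 199.4] [222.1 267.2]
[374.5 213.8] [212.4 256.7]
[354.5 195.5] [243.8 253.8]
[352.3 209.8] [233.8 244.1]
```

View pics/m4.png

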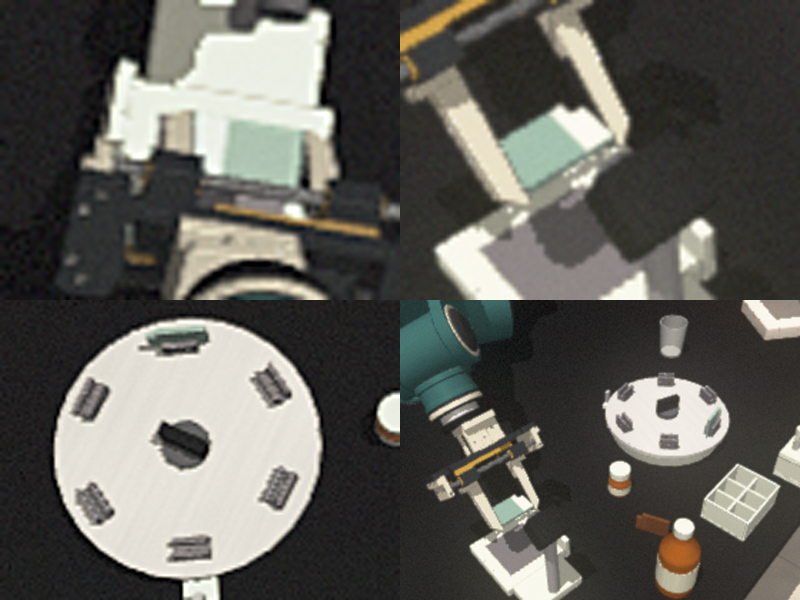

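The final picture shows the plate level over the pad with its label face up. The whitish frosted end is towards the lip (+y), the notch is on the robot side, and the corners are within about 1 px of prediction. The far plate is still in its slot, and the carousel and loose items are undisturbed. I'll make one small roll trim, then hand in.

Emit:
{"method": "apply_moves", "body": {
  "series": [
    {"ax": 0, "ay": 0, "az": 0.009, "tx": 1, "ty": 0, "tz": 1, "grip": 50},
    {"ax": 0, "ay": 0, "az": 0, "tx": 0, "ty": 0, "tz": 0, "grip": 50},
    {"ax": 0, "ay": 0, "az": 0, "tx": 0, "ty": 0, "tz": 0, "grip": 50},
    {"ax": 0, "ay": 0, "az": 0, "tx": 0, "ty": 0, "tz": 0, "grip": 50},
    {"ax": 0, "ay": 0, "az": 0, "tx": 0, "ty": 0, "tz": 0, "grip": 50},
    {"ax": 0, "ay": 0, "az": 0, "tx": 0, "ty": 0, "tz": 0, "grip": 50}
  ]
}}

```text
clock: 18.58
tool_pos: [0.626, -0.2239, 0.1099]
orientation: [0.027, 0.921, -0.068, 0.383]
ft_force: [0.3, -0.3, -0.3]
width: 0.645
grasp_force: 20.0
```

```bash
python3 -c "
from h import *
state();print(ctrl.close_job())"
```

```text
t 18.58 tcp [ 0.626  -0.2239  0.1099] x [ 0.697 -0.104  0.709] y [-0.146 -0.989 -0.002] z [ 0.702 -0.102 -0.705] j [-0.49 -0.25  2.12  0.47  0.57  0.92] F [ 0.3 -0.3 -0.3] w 60.0 g 20.0
the job is handed in; nothing more can be done
None
```

The job is handed in at 18.6 s: the carousel is one click round, and the waiting plate is held level about 10 cm above the pad, label up and frosted end towards the lip, with the other plate still in its slot.

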